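# Clip the blue glaze test tile into the photo holder

### The arm

A 6-joint arm with a two-finger parallel gripper is mounted at the origin on a cart in front of the work surface, level with it; the furniture and walls round the work are solid. World frame = base frame: x ahead of the robot, y to its left, z up, the work surface at z = 0. Lengths are in m, angles in degrees, forces in N, time in s.
With the tool pointing down it reaches from about 0.35 to 0.875 m from the base axis. Payload 4.2 kg.
Tool frame: the origin (TCP) lies midway between the tips of the shut fingers; the grasp point (between the pads) lies 19 mm behind it; z points along the fingers, y is the line along which they close (so a half turn about z gives the same grasp; the last joint's range is limited). The gripper opens to 87 mm and grips with 3 to 60 N. Pads are 19 mm wide; open, the fingers measure 117 mm over their backs; the gripper's body (75 mm by 190 mm) begins 51 mm behind the grasp point.
Start: joints at [-53.938, 22.042, 0.453, 0, -68.411, -14.817], TCP at [0.226, -0.582, 0.223] pointing down, gripper open.
Joint ranges: [-179.83, 179.83], [-69.29, 118.12], [-61.27, 80.66], [-181.25, 117.63], [-171.15, -9.14], [-177.46, 177.46]. Speed limits (degrees/s): [159.86, 159.86, 180, 180, 180, 180].

### API

Orientations are given as [roll, pitch, yaw] about the fixed x, y, z axes, in that order (R = Rz(yaw) Ry(pitch) Rx(roll)).
In Python, from workcell import env gives the robot as it stands. The module is installed in compiled form; this text tells all that it offers. Calls block until the motion is done:
- env.goto(position, orientation): joint-space move of the TCP to a pose.
- env.move_straight(position, rotation=None, rate=0.15, force_limit=None): straight line of the TCP; rotation=None keeps the orientation; rate is the mean speed in m/s. With force_limit (N) it stops when the force on the tool has changed by that much, and returns True; else False.
- env.set_joints(angles): joint-space move.
- env.gripper_to(opening, grasp_force=None): opening from 0.0 (shut) to 1.0 (fully open); grasp_force is the grip in N (None keeps the last); returns when the fingers have stopped.
- env.dwell(seconds).
- env.inverse_kinematics(position, orientation): joint angles nearest the present ones, or None.
- env.read_state(): the state.
- env.grab_frame(name): name is "scene" or "top" or "wrist"; returns a dict with "image" (400x640x3 uint8, blue, green, red), "fx", "fy", "cx", "cy" (pixels), "D" ([k1, k2, p1, p2, k3] as OpenCV has them; the pictures are not rectified), "position" and "orientation" of the camera in the world. Camera axes: x right, y up, looking along -z (the intrinsics and any distortion apply to the point x, -y, -z); pixel columns grow to the right and rows downward; lengths in m; the calibration is good to about 2 mm. A picture is of the moment at which its call begins. There is no depth.
A pose or a line that the arm cannot do raises env.Unreachable and nothing moves.
- env.close_job(): hands the job in; it is judged then, once.
Trained networks look in a picture, given as the dict that the camera call returned (one of the last four; its "shot" number tells which), for a name from the list of things; names that differ only in an ending like _2 or _b are one class to them, and where a whole thing is asked for, a point or a joint stands for the part that bears it (a point fixed in the world has none). Each returns a list of dicts, best first, with "score" (0 to 1); they miss things now and then, are a little off and sometimes report something else, mostly with a low value. They report only what shows in the picture. A call takes as long as a camera call. They do not tell look-alikes from the thing itself.
- env.search_frame(picture, thing): "xyz" ([x, y, z] in m, in world coordinates, good to about 4 mm: the middle of the surface that is visible of it).
- env.trace(picture, thing): "mask" (400x640 bool, what is visible of it).
The state is a dict: "clock": time; "joint_positions": joint angles; "qvel": joint speeds; "joint_torque": joint torques, N m; "position": TCP position; "tool_rot": TCP orientation; "force": force on the tool from outside, world axes, zero at the start; "wrist_torque": the same for the moment, N m; "opening": opening from 0.0 (shut) to 1.0 (fully open); "finger_force": force on a finger pad.
Only numpy, scipy, OpenCV 4.12 (cv2) and the standard library are available. Lean on these libraries where they do the work, as an engineer would, in place of code of your own. Each camera call takes 0.05 s, during which the arm holds its last target. There are 200 camera calls.

### The job

Clip the blue test tile into the tile holder for its colour photo: lift the holder's spring clip until it stays open by itself, slide the tile in flat between the rails, bare end first, and press it firmly but gently against the brass backstop, then lower the clip onto the tile's bare end without letting it snap down. Leave the other tiles, the loose bottles and the wooden rib where they are.

Things in the scene. Friction and masses are not known exactly. Their poses are not given: they have to be found in the camera images.
- holder: Fixed tile holder: grey plate 164 x 84 mm, 10 mm thick. Origin on the work surface; z up, x the way the tile slides in; the plate runs from x = -85 to +79 mm. A tile in place lies at y = 0, its far end at the backstop. Behind, two hinge cheeks at x = 42 to 58 mm, y = +/-13 to 19 mm, rise to 32 mm above the work surface
- rail_mouth (a point): Point on the plate's top midway between the rails' mouths, at holder x = 2 mm; axes as the holder's. Aluminium rails, 39 mm apart inside, 6 mm high above the plate, run from here 34 mm along +x; in front of them flares 13 mm long widen to 64 mm over their outer corners. The plate is bare in front of these
- backstop: Brass stop block on the holder's plate between the rails, 34 mm wide in y, 7 mm high, set anywhere from holder x = 27 to 34 mm. Origin on the plate under the middle of its face, which the tile's end must meet; axes as the holder's
- stop_face (a point): Middle of the backstop's face, 4 mm above the plate; axes as the holder's
- clip (a joint): Hinge of the over-centre spring clip, rad: 0 shut without a tile, about 0.10 shut on a tile, 1.2 fully open. The spring pulls the clip shut below about 0.6 and open above about 0.6, where it stays up; it takes at most 3 N at the bar
- clip_hinge (a point): Middle of the clip's hinge pin, which runs along the holder's y; at holder x = 50 mm, 24 mm above the work surface
- clip_bar (a point): Centre of the clip's red grip bar: a rod 10 mm thick, 32 mm long along the holder's y, to be pinched by its two ends from above (it can turn between the pads) or hooked under an end; only a 12 mm wide strip reaches it in the middle. 56 mm from the hinge pin; shut at holder x = 0, height 50 mm; fully open at x = 56 mm, height 80 mm
- clip_pad: Black rubber pad bar (8 mm thick, 22 mm along y) under the clip that presses on the tile; origin in the middle of its axis, 30 mm in front of the hinge pin, at holder x = 20 mm when shut; it can swivel a little
- tile_b: The blue glazed test tile, 75 x 36 x 8 mm, 45 g, lying glaze up. Origin at the centre of its underside; x along its length towards the bare (unglazed, beige, with a small hole) end. Pinch it by the long sides
- bare_end (a point): Middle of the blue tile's bare end face, 37.5 mm from its centre
- tile_a: Green test tile, same size; leave alone. Origin at the centre of its underside
- tile_c: Rust-brown test tile, same size; leave alone. Origin at the centre of its underside
- blue_bottle: Small dark blue glaze bottle with white cap, 43 mm across, 68 mm high; leave alone. Origin at the centre of its underside
- green_bottle: Small green bottle, 42 mm across, 66 mm high; leave alone. Origin at the centre of its underside
- rust_bottle: Small rust-red bottle, 42 mm across, 67 mm high; leave alone. Origin at the centre of its underside
- rib: Flat oval wooden rib, 96 x 58 x 6 mm; leave alone. Origin at the centre of its underside
Things that resemble listed ones, but are neither listed nor needed, are in the scene too. Of the things that look like the tile_b, the middle-sized one is meant.

How it is judged (in metres and radians):
On the way, in this order (a step that is already met when the one before it is completed fails the run):
1. the spring clip is lifted and stands open (value of joint clip above 1 rad), for 0.2 s.
2. with the clip open, the blue tile lies flat between the rails, bare end first, and is pressed against the backstop (over 1.5 N) (value of joint clip above 0.9 rad and x of bare_end in the frame of stop_face between -0.003 and 0.003 m and y of bare_end in the frame of stop_face between -0.004 and 0.004 m and angle between the x axis of tile_b and the x axis of holder, either way round below 0.12 rad and angle between tile_b's own z axis and vertical below 0.06 rad and contact force between tile_b and backstop above 1.5 N), for 0.05 s.
At the end, for the whole second after the job is handed in: The blue tile lies flat in the holder, bare end within 3 mm of the backstop and 4 mm of the middle, at most 0.12 rad askew, at rest, and the clip is down (below 0.25 rad) with its pad pressing on the tile with over 1 N (x of bare_end in the frame of stop_face between -0.003 and 0.003 m and y of bare_end in the frame of stop_face between -0.004 and 0.004 m and angle between the x axis of tile_b and the x axis of holder, either way round below 0.12 rad and angle between tile_b's own z axis and vertical below 0.06 rad and value of joint clip below 0.25 rad and contact force between clip_pad and tile_b above 1 N and linear speed of tile_b below 0.01 m/s); the robot touches nothing.
It fails at once if the clip snaps down (faster than 3 rad/s while more than 0.3 rad up) (value of joint clip above 0.3 rad and velocity of joint clip below -3 rad/s).
It fails at once if the tile is rammed against the backstop (over 40 N) (contact force between tile_b and backstop above 40 N).
It fails at once if another tile, a bottle or the wooden rib is moved by more than 15 mm (distance of any of tile_a, tile_c, blue_bottle, green_bottle, rust_bottle, rib from where it was at the start of the episode above 0.015 m).
It also fails if it takes over 58 s, if anything falls off the work surface, if the arm or the gripper's body presses on something with over 40 N, if the wrist force passes 120 N, or if a joint passes its speed limit or range.

## Working session

There is one attempt and no reset: what is moved stays moved. The work goes in short steps, each a Python script; the robot and the scene stay as the last script left them, time stands still between calls to the robot, and variables do not carry over. Pictures are saved under pics/ and viewed, at most 10 in all, crops included, and the job is handed in when it is done.

```bash
mkdir -p pics; cat > h.py <<'E'
import numpy as np, cv2
from scipy.spatial.transform import Rotation as R
from workcell import env
def Rc(p):
    o=np.array(p["orientation"],float)
    return R.from_euler('xyz',o,degrees=True).as_matrix() if o.size==3 else o
def K(p): return np.array([[p["fx"],0,p["cx"]],[0,p["fy"],p["cy"]],[0,0,1.]])
def toplane(p,px,z):
    "pixels (n,2) -> world points on the plane z"
    u=cv2.undistortPoints(np.array(px,float).reshape(-1,1,2),K(p),np.array(p["D"],float)).reshape(-1,2)
    d=np.c_[u[:,0],-u[:,1],-np.ones(len(u))]@Rc(p).T
    c=np.array(p["position"]); return c+d*((z-c[2])/d[:,2])[:,None]
def topix(p,X):
    q=(np.array(X,float).reshape(-1,3)-np.array(p["position"]))@Rc(p)
    q=q*[1,-1,-1]
    return cv2.projectPoints(q,np.zeros(3),np.zeros(3),K(p),np.array(p["D"],float))[0].reshape(-1,2)
E
python3 - <<'E'
from h import *
ims=[]
for n in("top","scene"):
    p=env.grab_frame(n); ims.append(p["image"]); cv2.imwrite(f"pics/{n}0.png",p["image"])
    print(n,p["position"],p["orientation"],p["fx"])
    for t in("holder","clip_bar","backstop","tile_b","tile_a","tile_c","clip_pad","rib","blue_bottle","green_bottle","rust_bottle"):
        r=env.search_frame(p,t)
        print(t,[(np.round(d["xyz"],3).tolist(),round(d["score"],2)) for d in r[:6]])
print(env.read_state())
E
```

```text
top [ 0.49802162 -0.07486248  1.06877683] [  5.06993439  -0.17488759 -90.67495216] 414.8058166556312
holder [([0.57, 0.166, 0.008], 0.76)]
clip_bar [([0.594, 0.169, 0.027], 0.61)]
backstop [([0.596, 0.17, 0.03], 0.17)]
tile_b [([0.451, -0.282, 0.008], 0.96), ([0.454, -0.064, 0.009], 0.81), ([0.634, 0.024, 0.012], 0.65), ([0.502, 0.009, 0.009], 0.62), ([0.491, -0.188, 0.006], 0.6), ([0.381, 0.17, 0.004], 0.57)]
tile_a [([0.451, -0.282, 0.008], 0.96), ([0.454, -0.064, 0.009], 0.81), ([0.634, 0.024, 0.012], 0.65), ([0.502, 0.009, 0.009], 0.62), ([0.491, -0.188, 0.006], 0.6), ([0.381, 0.17, 0.004], 0.57)]
tile_c [([0.451, -0.282, 0.008], 0.96), ([0.454, -0.064, 0.009], 0.81), ([0.634, 0.024, 0.012], 0.65), ([0.502, 0.009, 0.009], 0.62), ([0.491, -0.188, 0.006], 0.6), ([0.381, 0.17, 0.004], 0.57)]
clip_pad [([0.516, -0.395, 0.065], 0.62)]
rib [([0.383, 0.17, 0.007], 0.95)]
blue_bottle [([0.383, 0.168, 0.007], 0.62), ([0.721, 0.24, 0.06], 0.51)]
green_bottle [([0.775, 0.165, 0.063], 0.84)]
rust_bottle [([0.518, -0.398, 0.067], 0.74), ([0.574, 0.166, 0.011], 0.2)]
scene [-0.35265105 -0.5955
[... 833 characters left out ...]
_bottle []
{'clock': 1.2, 'joint_positions': array([-5.39382188e+01,  2.20421684e+01,  4.53325147e-01, -1.66304115e-03,
       -6.84125096e+01, -1.48181920e+01]), 'qvel': array([ 0.08016176,  0.10369912, -0.03443778,  0.02002407,  0.00158804,
        0.04430824]), 'joint_torque': array([-5.56615560e-04, -3.90474737e+01,  1.87620127e+01,  4.22426105e+00,
        1.54938624e-02, -4.08069525e-05]), 'position': array([ 0.22649484, -0.58248877,  0.22254539]), 'tool_rot': array([ 1.79998297e+02,  1.14893408e-03, -1.58757023e+02]), 'force': array([0.03236616, 0.52198908, 0.23949323]), 'wrist_torque': array([ 0.04626305, -0.03147114, -0.01198469]), 'finger_force': 0.0, 'opening': 0.9978732935449487}
```

View pics/top0.png

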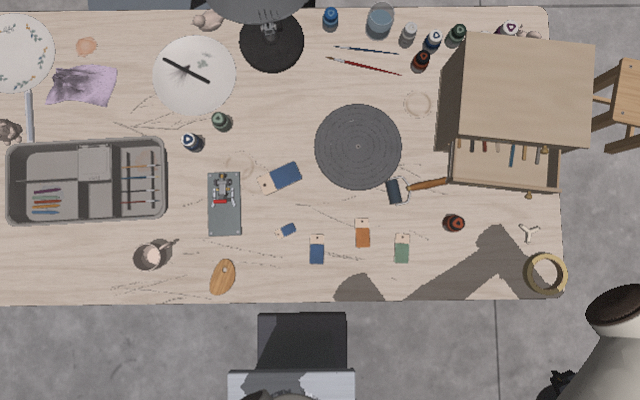

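View pics/scene0.png

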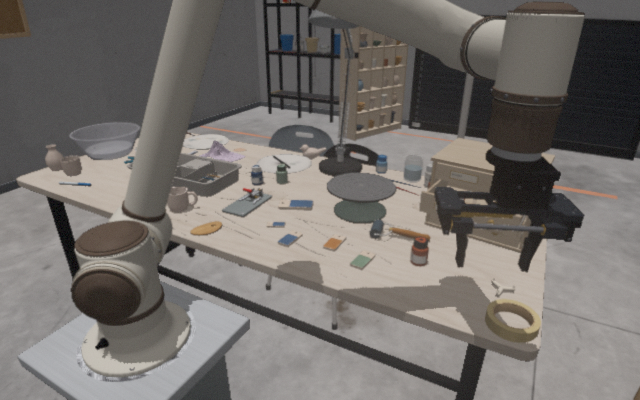

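Blue look-alikes in the top view are the large one at (280,178), the small one at (288,229) and the middle-sized one at (317,249). The middle-sized one, at about (0.454, -0.064) with its bare end towards +x, fits the description. The holder is at (224,203), with its hinge towards +x. Next I move over both for a wrist view and an enlarged check.

```bash
python3 - <<'E'
from h import *
for y in(180,0): print(y,env.inverse_kinematics([0.47,0.05,0.33],[180,0,y]))
q=env.inverse_kinematics([0.47,0.05,0.33],[180,0,180])
env.goto([0.47,0.05,0.33],[180,0,180] if q is not None and abs(q[5])<150 else [180,0,0])
p=env.grab_frame("wrist"); cv2.imwrite("pics/w1.png",p["image"])
print(p["position"],p["orientation"],p["fx"],env.read_state()["clock"])
for t in("holder","clip_bar","backstop","clip_pad","tile_b"):
    print(t,[(np.round(d["xyz"],3).tolist(),round(d["score"],2)) for d in env.search_frame(p,t)[:6]])
E
```

```text
180 [ 2.58331414e+01  3.28038457e+00 -8.77728650e+00 -2.54444375e-14
 -7.79423289e+01 -1.15833141e+02]
0 [ 2.58331414e+01  3.28038457e+00 -8.77728650e+00  2.54444375e-14
 -7.79423289e+01  6.41668586e+01]
[0.39543985 0.04990956 0.49121039] [-1.59037346e+01  1.56018018e-02  8.99206103e+01] 345.093515388362 3.6833
holder [([0.554, 0.158, 0.012], 0.98), ([0.451, -0.281, 0.009], 0.35)]
clip_bar []
backstop []
clip_pad []
tile_b [([0.503, 0.01, 0.003], 0.97), ([0.454, -0.284, 0.008], 0.96), ([0.488, -0.183, 0.009], 0.93), ([0.453, -0.065, 0.011], 0.86), ([0.627, 0.039, 0.01], 0.61)]
```

View pics/w1.png

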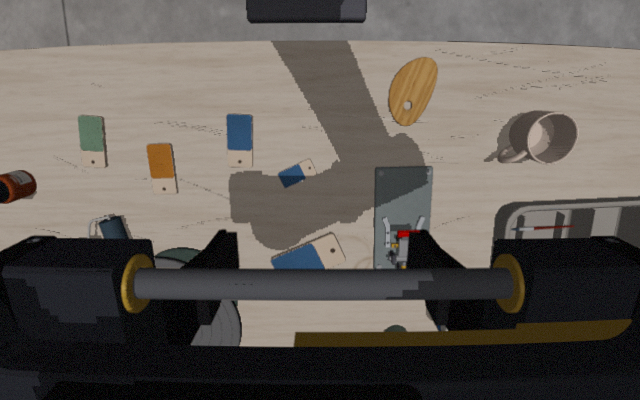

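The wrist view shows the middle blue tile at (239,140), with its bare end down in the image (+x). The small one is at (297,173), the large one at (310,253), and the holder with its red bar at (403,235). Next I look closely at the holder.

```bash
python3 - <<'E'
from h import *
env.goto([0.66,0.165,0.25],[180,0,180])
p=env.grab_frame("wrist"); im=p["image"]
for t in("holder","clip_bar","backstop","clip_pad"):
    print(t,[(np.round(d["xyz"],3).tolist(),round(d["score"],2)) for d in env.search_frame(p,t)[:3]])
m=env.trace(p,"holder"); print(len(m))
if m:
    mk=m[0]["mask"].astype(np.uint8); c=max(cv2.findContours(mk,0,2)[0],key=cv2.contourArea)
    w=toplane(p,c.reshape(-1,2),0.010)
    r=cv2.minAreaRect((w[:,:2]*1000).astype(np.float32)); print("rect mm",r)
    q=topix(p,np.c_[cv2.boxPoints(r)/1000,np.full(4,.01)]); im=im.copy(); cv2.polylines(im,[c],True,(0,255,255),1)
    for a in q: cv2.circle(im,(int(a[0]),int(a[1])),3,(0,255,0),1)
np.savez("pics/w2.npz",**{k:np.array(v) for k,v in p.items()})
hsv=cv2.cvtColor(p["image"],cv2.COLOR_BGR2HSV)
red=((hsv[...,0]<8)|(hsv[...,0]>172))&(hsv[...,1]>170)&(hsv[...,2]>80)
n,l,s,ce=cv2.connectedComponentsWithStats(red.astype(np.uint8))
for i in range(1,n):
    if s[i,4]>60: print("red",s[i],ce[i],toplane(p,[ce[i]],0.05))
cv2.imwrite("pics/w2.png",im)
print(p["position"],p["orientation"],env.read_state()["clock"])
E
```

```text
holder [([0.569, 0.167, 0.012], 0.82)]
clip_bar [([0.597, 0.168, 0.031], 0.72)]
backstop [([0.608, 0.16, 0.018], 0.66), ([0.596, 0.166, 0.031], 0.33)]
clip_pad [([0.596, 0.168, 0.033], 0.54), ([0.593, 0.159, 0.02], 0.38)]
1
rect mm ((573.9285278320312, 168.97903442382812), (164.24378967285156, 84.52584838867188), 1.6371873617172241)
red [311  83  32  10 292] [326.44178082  87.5890411 ] [[0.57601189 0.1687559  0.05      ]]
red [503  93  54   3  75] [527.44        93.77333333] [[0.57985961 0.37676898 0.05      ]]
[0.58495245 0.16485266 0.41229203] [-1.59744821e+01  6.78695525e-03  8.99648483e+01] 5.1667
```

View pics/w2.png

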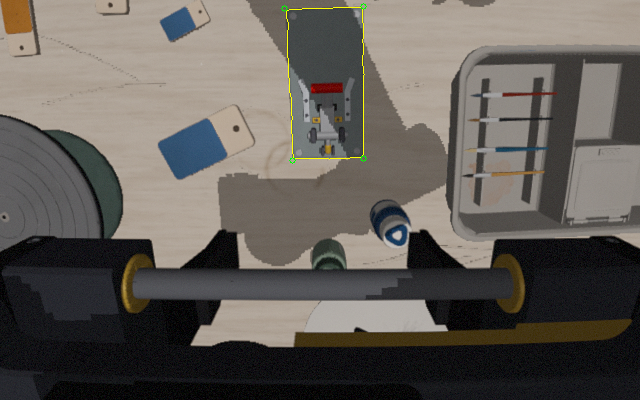

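The plate outline fits 164 x 84 mm, which puts the holder origin at about (0.577, 0.169) with yaw about 1.6°. The red bar at (326,88) agrees with this to 1 mm. Next I lift the clip.

```bash
cat >> h.py <<'E'
YAW=1.6; H0=np.array([0.5766,0.1690,0]); RH=R.from_euler('z',YAW,degrees=True).as_matrix()
TR=[180,0,180+YAW-360]
def hw(x,y,z): return (H0+RH@np.array([x,y,z],float)).tolist()
def bar(th):
    "TCP pose that pinches the clip bar at joint angle th"
    a=np.arctan2(26,50)+th; r=np.hypot(26,50)/1000
    return hw(.05-r*np.cos(a),0,.024+r*np.sin(a)-.019)
def st(): 
    s=env.read_state(); print(round(s["clock"],2),np.round(s["position"],4),"F",np.round(s["force"],1),"open",round(s["opening"],3),"ff",round(s["finger_force"],1))
E
python3 - <<'E'
from h import *
b=bar(0); env.gripper_to(0.65)
env.goto([b[0],b[1],0.13],TR); env.move_straight(b,TR,rate=.1); st()
env.gripper_to(0,25); st()
for t in np.linspace(0,1.18,7)[1:]:
    env.move_straight(bar(t),rate=.06); st()
env.gripper_to(0.65); st()
e=bar(1.18); env.move_straight([e[0],e[1],0.18],rate=.2)
env.goto([0.66,0.165,0.25],TR)
p=env.grab_frame("wrist"); cv2.imwrite("pics/w3.png",p["image"][0:240,160:500])
E
```

```text
7.76 [0.5772 0.1693 0.0317] F [ 1.  -0.4 -0.1] open 0.652 ff 0.0
8.33 [0.5766 0.1686 0.0312] F [ 0.1 -2.1  1. ] open 0.361 ff 25.0
8.67 [0.5818 0.1687 0.0396] F [-1.  -1.4 -4.8] open 0.36 ff 25.0
9.0 [0.5904 0.169  0.0486] F [-2.6 -2.7 -1.5] open 0.361 ff 25.0
9.33 [0.6    0.1693 0.0551] F [-1.9 -3.4  0.3] open 0.355 ff 25.0
9.67 [0.6106 0.1697 0.0595] F [-1.4 -4.9  2.3] open 0.364 ff 25.0
10.0 [0.6219 0.17   0.0619] F [ 0.6 -5.2  1.6] open 0.359 ff 25.0
10.33 [0.6335 0.1703 0.062 ] F [ 0.1 -6.3  1.5] open 0.359 ff 25.0
11.08 [0.6316 0.1706 0.0611] F [-0.3  0.1 -0.5] open 0.65 ff 0.0
```

View pics/w3.png

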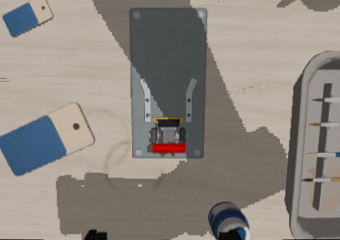

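The clip stands open: red bar at crop (169,148), brass backstop at crop (168,121). Next I refine the holder line and look closely at the middle blue tile.

```bash
python3 - <<'E'
from h import *
def blob(p,m,z,box):
    mm=np.zeros_like(m); y0,y1,x0,x1=box; mm[y0:y1,x0:x1]=m[y0:y1,x0:x1]
    ys,xs=np.nonzero(mm); print(len(xs),xs.min(),xs.max(),ys.min(),ys.max())
    print(np.round(toplane(p,[[ (xs.min()+xs.max())/2,ys.mean()],[(xs.min()+xs.max())/2,ys.min()]],z),4))
p=env.grab_frame("wrist"); hsv=cv2.cvtColor(p["image"],cv2.COLOR_BGR2HSV); h,s,v=cv2.split(hsv)
blob(p,((h<8)|(h>172))&(s>170)&(v>80),.08,(130,165,300,360))
blob(p,(h>12)&(h<32)&(s>120)&(v>50),.017,(105,135,300,360))
env.goto([0.52,-0.064,0.25],TR)
p=env.grab_frame("wrist"); im=p["image"].copy()
for d in env.trace(p,"tile_b"):
    c=max(cv2.findContours(d["mask"].astype(np.uint8),0,2)[0],key=cv2.contourArea)
    w=toplane(p,c.reshape(-1,2),0.008)
    r=cv2.minAreaRect((w[:,:2]*1000).astype(np.float32)); print("tile",round(d["score"],2),np.round(r[0],1),np.round(r[1],1),round(r[2],2),c.reshape(-1,2).mean(0).round())
    cv2.polylines(im,[c],True,(0,255,255),1)
cv2.imwrite("pics/w4.png",im[0:240,100:540]); st()
E
```

```text
302 313 345 144 154
[[0.6319 0.1703 0.08  ]
 [0.6271 0.1702 0.08  ]]
85 313 343 119 123
[[0.6086 0.1695 0.017 ]
 [0.6072 0.1695 0.017 ]]
tile 0.94 [619.7  60.4] [57.8 33.1] 29.58 [417. 238.]
tile 0.88 [ 493.3 -183. ] [75.5 39.7] 1.44 [219. 129.]
tile 0.82 [501.2  11.1] [25.9 53. ] 23.8 [386. 147.]
tile 0.73 [ 453.3 -281.2] [40.1 75.1] 84.8 [137. 104.]
tile 0.69 [454.3 -67.5] [36.  73.5] 87.78 [322. 103.]
13.47 [ 0.521  -0.063   0.2497] F [ 0.6 -0.4 -0.8] open 0.65 ff 0.0
```

View pics/w4.png

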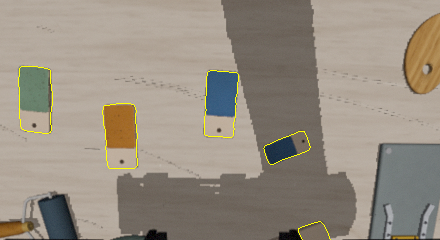

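The contours confirm it: the middle tile at crop (222,104) measures 73.5 x 36 mm (75 x 36 true), against 53 x 26 mm for the small one. Its bare end faces +x, its centre is at (0.454, -0.067) and its yaw is -2.2°. Next I grasp it near the glazed end and bring it to the mouth.

```bash
python3 - <<'E'
from h import *
ty=np.radians(-2.2); g=np.array([.4543,-.0675])-.024*np.array([np.cos(ty),np.sin(ty)])
TT=[180,0,180-2.2]
env.gripper_to(0.6)
env.goto([*g,0.08],TT); print(env.move_straight([*g,0.003],TT,rate=.08,force_limit=8)); st()
env.gripper_to(0,30); st()
env.move_straight([*g,0.09],rate=.12); st()
env.goto(hw(-.077,0,.07),TR)
print(env.move_straight(hw(-.077,0,.018),TR,rate=.1,force_limit=6)); st()
p=env.grab_frame("wrist"); cv2.imwrite("pics/w5.png",p["image"])
E
```

```text
False
15.77 [ 0.4308 -0.0665  0.0034] F [ 0.7 -0.1  0.4] open 0.599 ff 0.0
16.23 [ 0.4305 -0.0665  0.0033] F [ 0.2 -0.1  2.3] open 0.404 ff 30.0
17.11 [ 0.4296 -0.0667  0.0894] F [ 0.4 -0.5 -0.9] open 0.407 ff 30.0
False
18.74 [0.5    0.1666 0.0184] F [-0.2 -0.3  0.1] open 0.402 ff 30.0
```

View pics/w5.png

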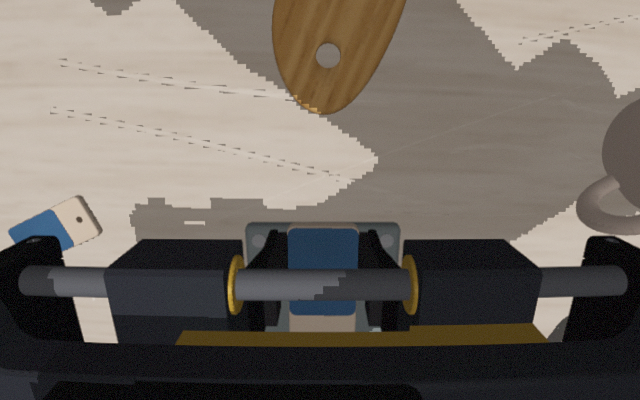

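The tile is held straight and sits centred on the plate: tile columns 288–358, plate columns 246–400. Next I lower it to contact, slide it in and press it home.

```bash
python3 - <<'E'
from h import *
print(env.move_straight(hw(-.077,0,.0115),rate=.02,force_limit=3)); st()
z=env.read_state()["position"][2]
z=max(z,.0125)
print(env.move_straight(hw(-.045,0,z+.0003),rate=.05,force_limit=10)); st()
hit=env.move_straight(hw(-.022,0,z+.0003),rate=.02,force_limit=6); print(hit); st()
env.dwell(.15); st()
p=env.grab_frame("top"); im=p["image"][160:250,180:270]; cv2.imwrite("pics/t6.png",cv2.resize(im,None,fx=6,fy=6,interpolation=2))
E
```

```text
True
19.12 [0.5001 0.1672 0.0133] F [ 0.  -0.1  4.7] open 0.403 ff 30.0
False
19.91 [0.5315 0.1676 0.0134] F [-0.4 -0.6  0.7] open 0.402 ff 30.0
True
20.68 [0.5453 0.1679 0.0133] F [-1.6  1.6  3.9] open 0.407 ff 30.0
20.82 [0.5453 0.1679 0.0133] F [-0.7  1.4  6.1] open 0.404 ff 30.0
```

View pics/t6.png

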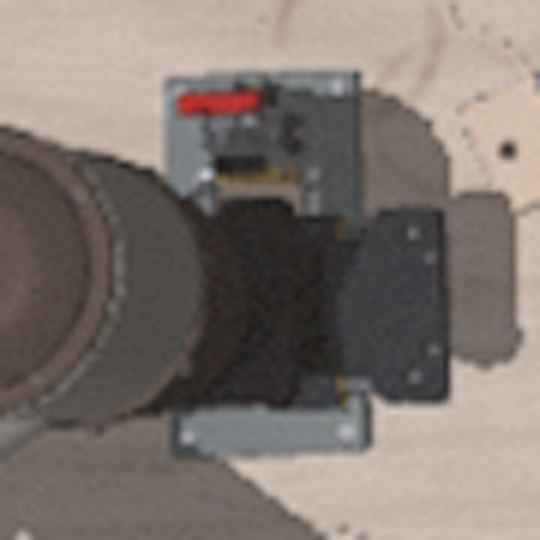

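In the crop the beige end meets the brass at about (260,180), but the horizontal force is only about 1 N. I'll press a little harder.

```bash
python3 - <<'E'
from h import *
z=env.read_state()["position"][2]
for dx in (.002,.004,.006,.008):
    x=-.0313+dx
    hit=env.move_straight(hw(x,0,z),rate=.01,force_limit=9); print(hit); st()
    env.dwell(.1); s=env.read_state(); st()
    if s["force"][0]<-4.5: break
E
```

```text
False
21.35 [0.5453 0.1678 0.0133] F [-6.9  2.   6.6] open 0.406 ff 30.0
21.45 [0.5454 0.1678 0.0133] F [-5.3  2.4  6.6] open 0.406 ff 30.0
```

The tile is seated, pressed with about 5–7 N without moving further. Next I release it, pinch the open bar and lower the clip slowly.

```bash
python3 - <<'E'
from h import *
env.dwell(.1); env.gripper_to(0.6); st()
q=env.read_state()["position"]
env.move_straight([q[0]-.001,q[1],0.16],rate=.15)
e=bar(1.19); env.gripper_to(0.65)
env.goto([e[0],e[1],0.16],TR)
p=env.grab_frame("wrist"); im=p["image"]
for d in env.trace(p,"tile_b")[:4]:
    c=max(cv2.findContours(d["mask"].astype(np.uint8),0,2)[0],key=cv2.contourArea)
    r=cv2.minAreaRect((toplane(p,c.reshape(-1,2),0.018)[:,:2]*1000).astype(np.float32)); print(np.round(r[0],1),np.round(r[1],1),round(r[2],1))
cv2.imwrite("pics/w7.png",im)
env.move_straight(e,TR,rate=.1,force_limit=8); st()
E
```

```text
22.18 [0.5474 0.1681 0.0132] F [ 0.8 -0.6 -0.7] open 0.597 ff 0.0
[569.  168.4] [74.5 36.5] 1.5
[633.9  31.6] [ 51.3 107.3] 23.8
25.38 [0.6327 0.1708 0.0619] F [0.3 0.2 0.3] open 0.647 ff 0.0
```

View pics/w7.png

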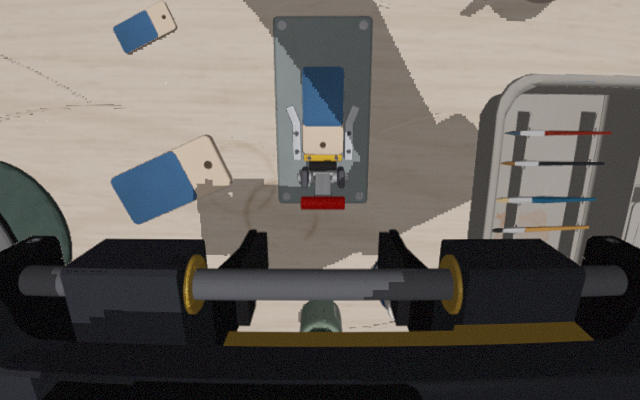

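The tile lies between the rails at (323,110), its bare end touching the brass at (323,157), with the clip open. Next I lower the clip.

```bash
python3 - <<'E'
from h import *
env.gripper_to(0,25); st()
for t in np.linspace(1.19,0.16,8)[1:]:
    env.move_straight(bar(t),rate=.04)
st()
print(env.move_straight(bar(0.06),rate=.01,force_limit=5)); st()
env.gripper_to(0.6); env.dwell(.2); st()
q=env.read_state()["position"]
env.move_straight([q[0],q[1],0.16],rate=.15)
env.goto([0.66,0.165,0.25],TR)
p=env.grab_frame("wrist"); hsv=cv2.cvtColor(p["image"],cv2.COLOR_BGR2HSV); h,s,v=cv2.split(hsv)
m=((h<8)|(h>172))&(s>170)&(v>80); m[:,400:]=0; m[:,:250]=0
ys,xs=np.nonzero(m); c=[xs.mean(),ys.mean()]; print("bar px",c)
for t in(0,.05,.1,.15,.2,.25): print(t,topix(p,np.array(bar(t))+[0,0,.019])[0].round(1))
cv2.imwrite("pics/w8.png",cv2.resize(p["image"][0:180,240:420],None,fx=3,fy=3)); st()
E
```

```text
25.96 [0.6322 0.1701 0.0613] F [ 0.2 -3.   1.9] open 0.358 ff 25.0
28.47 [0.5802 0.1687 0.0379] F [-3.6 -2.8  3.6] open 0.358 ff 25.0
False
29.18 [0.5777 0.1687 0.034 ] F [-4.4 -3.8  4.2] open 0.359 ff 25.0
30.07 [0.5783 0.1691 0.034 ] F [-0.1  0.5 -0.9] open 0.601 ff 0.0
bar px [np.float64(328.5), np.float64(90.5)]
0 [328.8  89.1]
0.05 [328.8  90.4]
0.1 [328.9  91.9]
0.15 [328.9  93.6]
0.2 [328.9  95.3]
0.25 [329.   97.3]
31.68 [0.659  0.1648 0.2477] F [-0.4  0.2 -0.4] open 0.604 ff 0.0
```

View pics/w8.png

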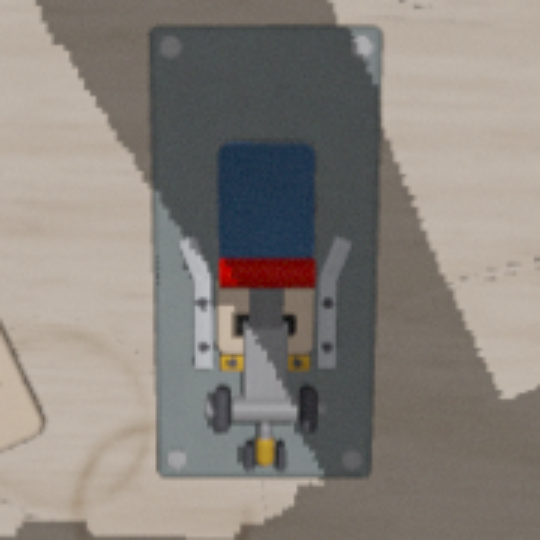

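The clip is shut on the bare end, with the bar at crop (266,272) matching about 0.05–0.1 rad. The tile is straight and touches the brass at (265,355). Time to hand in.

```bash
python3 -c "
from workcell import env
print(env.close_job())"
```

```text
the job is handed in; nothing more can be done
None
```

The blue tile is seated against the backstop with the clip lowered gently onto its bare end, and the job was handed in at about 32 s; the hand-in returned no verdict, and I could not measure the clip pad's force on the tile.

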